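# Hardness check on a sample of dental lab putty

## Robot

A 6-joint arm with a two-finger parallel gripper is mounted at the origin on the work surface. World frame = base frame: x ahead of the robot, y to its left, z up, the work surface at z = 0. Lengths are in m, angles in rad, forces in N, time in s.
With the tool pointing down it reaches from about 0.375 to 0.975 m from the base axis. Payload 3.8 kg.
Tool frame: the origin (TCP) lies at the very end of the fingers, on their centre line; the grasp point (between the pads) lies 19 mm behind it; z points along the fingers, y is the line along which they close (so a half turn about z gives the same grasp; the last joint's range is limited). The gripper opens to 85 mm and grips with 20 to 120 N. Pads are 22 mm wide; open, the fingers measure 114 mm over their backs; the gripper's body (76 mm by 85 mm) begins 54 mm behind the grasp point. The pads swing forward as they close: fully open they stand 13 mm farther back than shut.
Start: joints at [1.117, 0.264, 1.604, -0, 1.274, -0.037], TCP at [0.273, 0.617, 0.204] pointing down, gripper open.
Joint ranges: [-2.63, 2.63], [-0.94, 2.18], [0.31, 2.57], [-1.31, 4.45], [0, 2.66], [-2.55, 2.55]. Speed limits (rad/s): [2.57, 2.57, 3.14, 3.14, 3.14, 3.14].

## Interface

Orientations are given as a rotation vector (axis times angle).
In Python, from workcell import bot gives the robot as it stands.
- The arm moves only by the shell command python3 -m creep 'ROWS' [FORCE]. ROWS is JSON, a list of rows, each a list of 5 numbers: the shift along the tool's x, y, z in units of 0.05 m (1.0 is 0.05 m), then the turn about the tool's z in units of 0.1 rad (1.0 is 0.1 rad), then the opening, from 0 (shut) to 1 (fully open). In form: [[tx, ty, tz, spin, hand], ...]. A call has 1 to 20 rows; each row shifts and turns the commanded pose from where the row before left it, along the tool's axes as they then stand; what a row does not reach is not made up. A row lasts 1/8 s, in which the tool goes at most 62.5 mm and 10.7 degrees, less where a joint would pass 70% of its speed; a pose out of reach is approached as far as the arm can. A call with a number of a shift or a turn outside -1 to 1 is refused whole. A call with a gripper value outside its range is refused whole. The fingers move at their own pace and stop on an object; FORCE is the grip in N (left out, the last holds). Time passes only in rows, so rows that do not move let the fingers close. It gives the time, the measured TCP pose, the force, the opening and the grip force at its end, in the units of the state.
- bot.read_state(): the state, without advancing time (a new reading comes with each control period).
- bot.read_camera(name): name is "scene" or "top"; returns a dict with "pixels" (480x640x3 uint8, red, green, blue), "vfov" (degrees; the focal length in pixels is half the picture's height over the tangent of half this angle, whatever the lens; pixels are square), "cx", "cy" (the principal point, pixels), "dist_coeffs" ([k1, k2, p1, p2, k3] as OpenCV has them; the pictures are not rectified), "world_to_cam" (4x4, takes a point from world to camera coordinates). Camera axes: x right, y down, z forward; pixel columns grow to the right and rows downward; lengths in m; the calibration is good to about 2 mm. A picture is of the moment at which its call begins. There is no depth.
- bot.finish_job(): hands the job in; it is judged then, once.
Trained networks look in a picture, given as the dict that the camera call returned (one of the last four; its "shot" number tells which), for a name from the list of things; names that differ only in an ending like _2 or _b are one class to them, and where a whole thing is asked for, a point or a joint stands for the part that bears it (a point fixed in the world has none). Each returns a list of dicts, best first, with "score" (0 to 1); they miss things now and then, are a little off and sometimes report something else, mostly with a low value. They report only what shows in the picture. A call takes as long as a camera call.
- bot.look_for(target, picture): "bbox" ([left, top, right, bottom] in pixels, round what is visible of it).
- bot.regions_of(target, picture): "mask" (480x640 bool, what is visible of it) and "bbox" ([left, top, right, bottom] in pixels, round what is visible of it).
The state is a dict: "time": time; "q": joint angles; "joint_vel": joint speeds; "joint_torque": joint torques, N m; "tool_pos": TCP position; "tcp_rot": TCP orientation; "wrist_force": force on the tool from outside, world axes, zero at the start; "torque": the same for the moment, N m; "width": opening from 0.0 (shut) to 1.0 (fully open); "grip_force": force on a finger pad.
Only numpy, scipy, OpenCV 4.12 (cv2) and the standard library are available. Lean on these libraries where they do the work, as an engineer would, in place of code of your own. Each camera call takes 0.05 s, during which the arm holds its last target. There are 200 camera calls.

## Task

Take a hardness reading on the rectangular plate of cured lab putty. The gauge still shows the last peak: while it stands in its stand, turn the knob on top of its dial anticlockwise, seen from above, back to the zero stop; then lift the gauge out, set its foot inside the inked ring on the plate and press it down flat and upright with a light hand, about 10 N, so that the peak pointer is carried up to a new reading. Finish while still holding the gauge pressed there, and leave the sample and everything else on the bench where they are.

Things in the scene. Friction and masses are not known exactly. Their poses are not given: they have to be found in the camera images.
- gauge: Hand-held aluminium hardness gauge, 0.30 kg, 82 mm tall, upright in its stand at the start. Origin: centre of the underside of its steel foot, z up through the dial. Heights above it: round foot 18 mm across, 0-7 mm; square shank 24 x 24 mm (sides along x, y), 6-34; round dial case 50 mm across, 34-66; knob on top, 66.5-82. A 3.2 mm pin, the sprung indenter, stands 3 mm out below the foot.
- case (a point): Middle of the round dial case (50 mm across, 34 to 66 mm above the gauge's origin), on the gauge's axis, 50 mm above its origin: the part to grip. The dial looks up: white face with black ticks over half a turn, zero (the thick tick) on the gauge's -x side, growing clockwise.
- peak (a joint): Peak pointer and its knob, turning together about the gauge's z, in rad: 0 at the zero stop, growing clockwise seen from above, up to 3.3. Turn it anticlockwise by its reading for zero. Very light drag (0.0025 N m); stays where left. The indenter going in carries it up (1 rad per mm, to about 2.5 rad with the foot flat on the plate) and does not bring it back.
- knob_top (a point): Centre of the top of the round knurled knob, on the gauge's axis, 82 mm above the gauge's origin. The knob is 13 mm across and 15.5 mm high and stands on the dial glass, 66 mm above the origin.
- stand: Fixed stand. Origin: centre of its underside on the bench. Base plate 90 x 90 x 8 mm; on it a block 40 x 40 mm, its top 48 mm above the bench, with an upright square well 27 x 27 x 40 mm deep where the gauge's shank hangs and cannot turn; the dial case rests on the block, the gauge's origin 14 mm above the bench. Lift it 34 mm to clear.
- spot (a point): Centre of the inked ring (32 mm across inside, a small dot in the middle) on top of the plate, 18 mm from the plate's centre along its +x, 12 mm above its underside, 20 mm above the bench. The plate is hard: once the foot is down the force rises by 10 to 20 N per mm.
- indenter (a joint): Travel of the sprung indenter into the foot, in m: 0 right out (as it hangs in the stand), 0.003 level with the foot. The spring pushes with 1 N at 0 and 4 N at 0.003; the light drag of the peak pointer adds about 2.5 N.
- tray: Fixed cream-coloured work tray, 220 mm (its x) x 260 mm (its y), rim 8 mm wide and 16 mm high, floor 8 mm above the bench. Origin at the centre of its underside.
- sample: Loose rectangular plate of cured beige putty, 80 mm (x) x 56 mm (y) x 12 mm, 0.11 kg, lying flat on the floor of the tray. Origin at the centre of its underside. The only rectangular one; it has an inked ring on top.
- puck: Bystander: unmarked round putty puck, 40 mm across, 12 mm high, on the tray. Origin under its centre.
- wax_knife: Bystander: wax knife, 156 mm long along x, 9 mm thick, on the tray. Origin under its middle.
- jar_a: Bystander: small powder jar with a pale green cap, 45 mm across, 62 mm high, beside the stand. Origin under its centre.
- jar_b: Bystander: another such jar, 45 mm across, 62 mm high, beyond the stand. Origin under its centre.
- cast: Bystander: plaster cast of a row of teeth, about 66 x 64 x 33 mm, towards the back of the bench. Origin under its centre.
- tumbler: Bystander: empty glass tumbler, 76 mm across the rim, 95 mm high, towards the back. Origin under its centre.
- brush: Bystander: slim ceramics brush with a black handle, 170 mm long along x, 9 mm thick, lying towards the back. Origin under its middle.

How it is judged:
On the way, in this order (a step that is already met when the one before it is completed fails the run):
1. the peak pointer is back at its zero stop, the gauge still in its stand (value of joint peak below 0.1 rad and z of gauge in the frame of stand below 0.02 m), for 0.2 s.
2. the gauge is lifted out of its stand, its pointer still near zero (z of gauge in the frame of stand above 0.05 m and value of joint peak below 0.5 rad), for 0.1 s.
At the end, for the whole second after the job is handed in: Held at rest in the fingers, upright within 0.06 rad, foot centre within 7 mm of the ring's centre, pressing the plate with 5 to 20 N; indenter in over 2.1 mm, peak pointer over 2.0 rad; plate within 10 mm of where it was, flat on the tray; gauge clear of its stand (horizontal distance between gauge and spot below 0.007 m and angle between gauge's own z axis and vertical below 0.06 rad and value of joint indenter above 0.0021 m and value of joint peak above 2 rad and contact force between gauge and sample between 5 and 20 N and contact force between the fingers and gauge above 2 N and contact force between gauge and stand below 0.1 N and linear speed of each of gauge, sample below 0.01 m/s and distance of sample from where it was at the start of the episode below 0.01 m and z of sample in the frame of tray below 0.011 m); the arm keeps its last pose, push and grip.
It fails at once if the gauge is pressed or knocked on the plate with more than 35 N (contact force between gauge and sample above 35 N).
It fails at once if the gauge is tipped over or dropped (angle between gauge's own z axis and vertical above 0.6 rad).
It fails at once if the plate is pushed more than 15 mm (distance of sample from where it was at the start of the episode above 0.015 m).
It fails at once if another thing on the bench is moved by more than 20 mm (distance of any of puck, wax_knife, jar_a, jar_b, cast, tumbler, brush from where it was at the start of the episode above 0.02 m).
It also fails if it takes over 67 s, if anything falls off the work surface, if the arm or the gripper's body presses on something with over 40 N, if the wrist force passes 120 N, or if a joint passes its speed limit or range.

## Working session

There is one attempt and no reset: what is moved stays moved. The work goes in short steps, Python scripts to look and compute and a shell command to move; the robot and the scene stay as the last step left them, time stands still between calls to the robot, and variables do not carry over. Pictures are saved under pics/ and viewed, at most 11 in all, crops included, and the job is handed in when it is done.

```bash
mkdir -p pics; cat > h.py <<'E'
import numpy as np, cv2
from workcell import bot
def K(c):
    f=240/np.tan(np.radians(c["vfov"])/2); return np.array([[f,0,c["cx"]],[0,f,c["cy"]],[0,0,1.]])
def ray(c,uv):
    p=cv2.undistortPoints(np.array([[uv]],float),K(c),np.array(c["dist_coeffs"],float))[0,0]
    W=np.array(c["world_to_cam"]);R=W[:3,:3];o=-R.T@W[:3,3];d=R.T@np.array([p[0],p[1],1]);return o,d/np.linalg.norm(d)
def at_z(c,uv,z):
    o,d=ray(c,uv);return o+d*(z-o[2])/d[2]
def tri(rs):
    A=sum(np.eye(3)-np.outer(d,d) for o,d in rs);b=sum((np.eye(3)-np.outer(d,d))@o for o,d in rs);x=np.linalg.solve(A,b)
    return x,[np.linalg.norm((np.eye(3)-np.outer(d,d))@(x-o)) for o,d in rs]
def proj(c,P):
    W=np.array(c["world_to_cam"]);r,_=cv2.Rodrigues(W[:3,:3]);return cv2.projectPoints(np.atleast_2d(np.array(P,float)),r,W[:3,3],K(c),np.array(c["dist_coeffs"],float))[0][:,0]
E
python3 - <<'E'
from h import *
np.set_printoptions(precision=4,suppress=True)
s=bot.read_state();print(s)
for n in("scene","top"):
    c=bot.read_camera(n);cv2.imwrite(f"pics/{n}0.png",c["pixels"][:,:,::-1]);W=np.array(c["world_to_cam"]);print(n,c["vfov"],c["cx"],c["cy"],c["dist_coeffs"],-W[:3,:3].T@W[:3,3])
    for t in("gauge","case","peak","knob_top","stand","sample","spot","tray","puck","wax_knife","jar_a"):
        try:
            for r in bot.look_for(t,c)[:3]: print(t,np.round(r["bbox"],1),round(r["score"],2))
        except Exception as e: print(t,e)
E
```

```text
{'time': 0.0, 'q': array([ 1.1171,  0.2648,  1.6054, -0.    ,  1.2737, -0.0369]), 'joint_vel': array([ 0.0002, -0.0006,  0.0017,  0.0011,  0.0009,  0.0002]), 'joint_torque': array([ -0.0002, -51.5097, -36.7317,   0.0002,   0.0128,  -0.    ]), 'tool_pos': array([0.2729, 0.6165, 0.2031]), 'tcp_rot': array([-0.6498, -3.0731,  0.0034]), 'wrist_force': array([ 0.2187,  0.1503, -0.3873]), 'torque': array([-0.0337, -0.0179,  0.0033]), 'grip_force': 0.0, 'width': 1.0017746202541538}
scene 50.00991656434663 312.8225537562645 248.24823146300002 [-0.0684  0.      0.      0.      0.    ] [ 0.8907 -0.5005  0.7962]
gauge [305.7 151.7 327.2 181.9] 0.59
case [304.4 155.2 328.4 177.8] 0.94
peak [312.1 154.5 322.7 165.2] 0.53
knob_top [304.2 153.8 329.4 179.2] 0.9
stand [288.4 175.1 343.4 206.6] 0.76
stand [354.1 303.5 397.5 343.4] 0.3
sample [189.6 328.6 243.4 367.1] 0.91
spot [183.7 329.1 239.6 369.7] 0.69
tray [119.9 279.3 294.9 444.7] 0.72
tray [354.7 302.1 395.9 344.1] 0.2
puck [198.9 290.2 221.3 306.9] 0.54
puck [184.4 331.3 240.5 369.4] 0.38
wax_knife [144.  389.6 238.  423.4] 0.77
wax_knife [343.5 186.4 367.8 224.4] 0.26
jar_a [346.5 189.1 367.1 222.5] 0.9
jar_a [335.8 136.  356.9 167.7] 0.71
top 48.95386499215985 323.31236534465523 231.70377638181523 [-0.0135  0.      0.      0.      0.    ] [0.5018 0.0221 1.1228]
gauge [195.7 285.4 227.2 310.3] 0.76
gauge [412.5 245.8 451.1 291.6] 0.39
gauge [400.6 121.8 406.4 195.7] 0.18
case [193.7 285.1 221.8 310.2] 0.68
case [230.6 142.7 264.8 183.5] 0.61
peak [205.3 297.1 212.7 303.1] 0.58
knob_top [196.4 283.6 221.  310.4] 0.74
stand [193.7 271.1 239.1 319.4] 0.71
stand [203.  298.2 210.9 303.4] 0.57
sample [411.9 243.  452.2 295. ] 0.96
spot [410.5 248.2 448.9 291.1] 0.65
puck [381.9 292.9 401.4 311. ] 0.77
wax_knife [468.9 222.7 489.4 292.6] 0.73
jar_a [220.2 232.1 241.4 249.1] 0.82
jar_a [144.7 278.5 173.6 301.9] 0.61
jar_a [192.8 272.  238.3 316.2] 0.51
```

```bash
python3 - <<'E'
import cv2,numpy as np
a=cv2.imread("pics/top0.png");b=cv2.imread("pics/scene0.png")
def cr(i,u,v,w,h,s): return cv2.resize(i[v:v+h,u:u+w],None,fx=s,fy=s,interpolation=cv2.INTER_CUBIC)
cv2.imwrite("pics/m1.png",np.vstack([np.hstack([cr(a,185,265,60,60,6.6667),cr(b,285,145,60,60,6.6667)]),np.hstack([cr(a,400,240,66,33,6.06),cr(b,180,325,66,33,6.06)])][:1]))
cv2.imwrite("pics/m2.png",np.hstack([cr(a,402,240,60,60,6.6667),cr(b,185,318,60,60,6.6667)]))
cv2.imwrite("pics/m3.png",a)
E
```

```text
(no output)
```

View pics/m1.png

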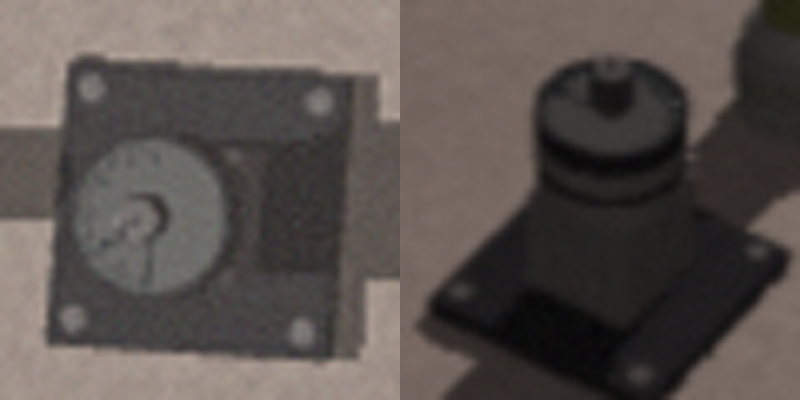

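View pics/m2.png

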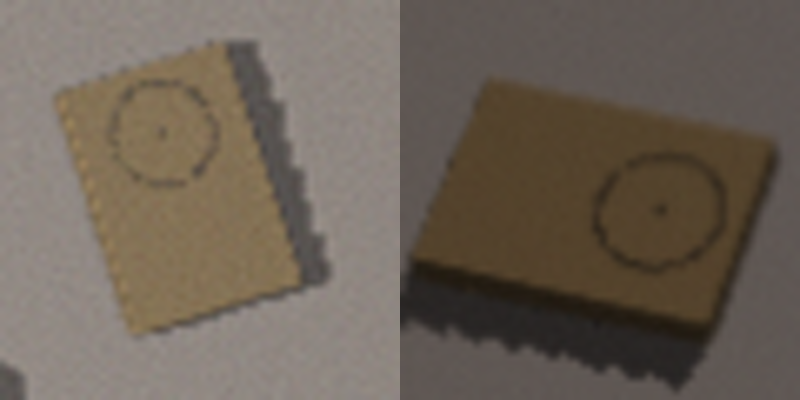

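View pics/m3.png

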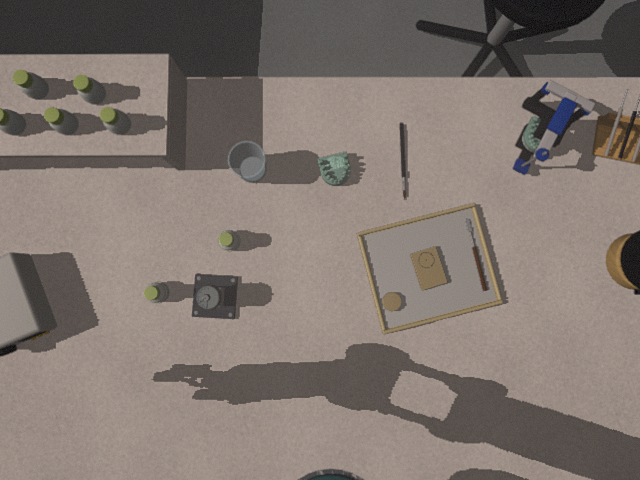

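```bash
python3 - <<'E'
from h import *
np.set_printoptions(precision=4,suppress=True)
C={}
for n in("top","scene"):
    L=[bot.read_camera(n) for _ in range(6)];c=L[0];c["pixels"]=np.mean([l["pixels"] for l in L],0);C[n]=c
t,s=C["top"],C["scene"]
for nm,a,b,z in(("dial",(207.4,297),(316.4,160.3),.08),("spot",(425.9,259.4),(223.6,348.9),.02)):
    x,e=tri([ray(t,a),ray(s,b)]);print(nm,x,e,at_z(t,a,z),at_z(s,b,z))
# refined dial: overlay predicted circles
g=at_z(t,(207.4,297),.08)[:2]
x=tri([ray(t,(207.4,297)),ray(s,(316.4,160.3))])[0]
th=np.linspace(0,2*np.pi,73)
def crop(c,u,v,w,S,draw):
    i=np.clip(c["pixels"][v:v+w,u:u+w,::-1]*1.5,0,255).astype(np.uint8);i=cv2.resize(i,None,fx=S,fy=S,interpolation=cv2.INTER_CUBIC)
    for P in draw:
        q=((proj(c,P)-[u,v]+.5)*S*16).astype(int);cv2.polylines(i,[q.astype(np.int32)],False,(0,0,255),1,cv2.LINE_AA,4)
    return i
circ=lambda r,z,c:np.c_[c[0]+r*np.cos(th),c[1]+r*np.sin(th),0*th+z]
D=[circ(.025,.08,x),circ(.0065,.096,x)]
a=crop(t,192,281,32,12.5,[]);b=crop(t,192,281,32,12.5,D);
cv2.imwrite("pics/d1.png",np.hstack([a,b]))
y=tri([ray(t,(425.9,259.4)),ray(s,(223.6,348.9))])[0]
cv2.imwrite("pics/d2.png",np.hstack([crop(s,298,146,40,10,D),crop(s,205,330,40,10,[circ(.016,.02,y)])]))
print(bot.read_state()["time"])
E
```

```text
dial [0.4715 0.2386 0.0851] [np.float64(0.0009595899830864053), np.float64(0.0009595899830864745)] [0.4706 0.2391 0.08  ] [0.4693 0.2445 0.08  ]
spot [ 0.545  -0.2027  0.0256] [np.float64(0.0005894800632263679), np.float64(0.0005894800632263219)] [ 0.5448 -0.2042  0.02  ] [ 0.543  -0.2002  0.02  ]
1.8
```

View pics/d1.png

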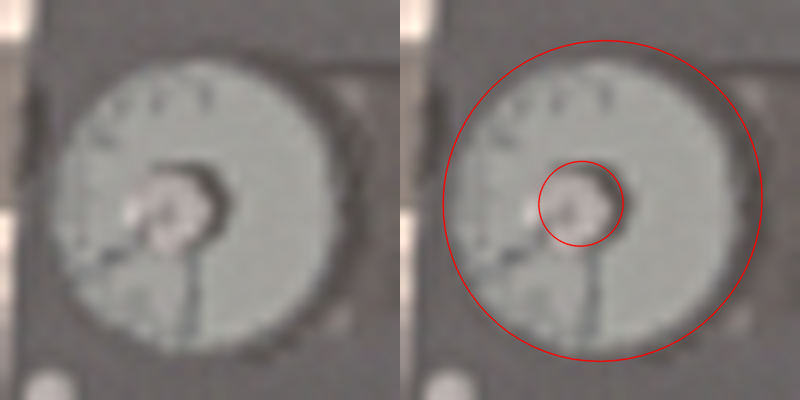

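View pics/d2.png

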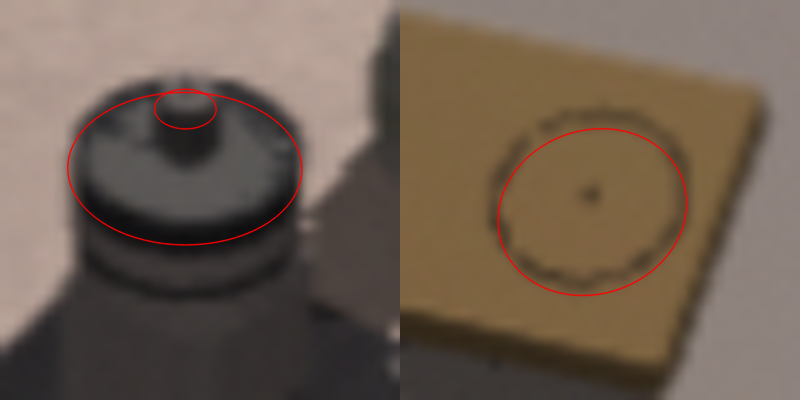

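m1/m2/d1/d2: the gauge dial is centred near top (207,297) and scene (316,160). The zero tick points straight down in the top view and the peak pointer points left and down, at about 1.0 rad. The ring centre is at top (426,259) and scene (224,349). There is a y disagreement of about 4 mm between the cameras, so I take the mean: gauge (0.470, 0.241), spot (0.544, -0.2025).

```bash
python3 -m creep '[[-0.3,-0.25,0,0,0.5],[-0.7,-0.55,0,0,0.5],[-0.7,-0.55,0,0,0.5],[-0.7,-0.55,0,0,0.5],[-0.7,-0.55,0,0,0.5],[-0.7,-0.55,0,0,0.5],[-0.7,-0.55,0,0,0.5],[-0.7,-0.55,0,0,0.5],[-0.7,-0.55,0,0,0.5],[-0.5,-0.42,0,0,0.5],[-0.24,-0.2,0,0,0.5],[-0.2,-0.1,0,0,0.5],[0,0,0,0,0.5],[0,0,0,0,0.5]]' 20
cat > go.py <<'E'
import sys
from h import *
from scipy.spatial.transform import Rotation as Ro
s=bot.read_state();R=Ro.from_rotvec(s["tcp_rot"]).as_matrix()
t=np.array([float(a) for a in sys.argv[1:4]])
np.set_printoptions(precision=4,suppress=True)
print("t",s["time"],"pos",s["tool_pos"],"units",R.T@(t-s["tool_pos"])/.05,"z",R[:,2],"y",R[:,1],"F",s["wrist_force"],"T",s["torque"],"w",s["width"],s["grip_force"],"q6",s["q"][5])
E
python3 go.py .470 .241 .12
```

```text
time: 3.55
tool_pos: [0.477, 0.234, 0.2043]
tcp_rot: [-0.649, -3.074, -0.0]
wrist_force: [-0.5, 0.1, 0.1]
width: 0.501
grip_force: 0.0
t 3.55 pos [0.477  0.234  0.2043] units [0.1833 0.0723 1.6867] z [-0.0003  0.0003 -1.    ] y [0.4041 0.9147 0.0001] F [-0.468   0.0545  0.1099] T [ 0.0547  0.0168 -0.0202] w 0.5014732145455898 0.0 q6 -0.7460379289986069
```

```bash
python3 -m creep '[[0.1,0.04,0.4,0,0.4],[0.08,0.03,0.7,0,0.4],[0,0,0.6,0,0.4],[0,0,0.2,0,0.4],[0,0,0,0,0.4],[0,0,0,0,0.4]]' 20
python3 go.py .470 .241 .084
python3 - <<'E'
from h import *
p=bot.read_state()["tool_pos"];o=[]
for n,u,v in(("top",177,266),("scene",286,116)):
    c=bot.read_camera(n);i=np.clip(c["pixels"][v:v+60,u:u+60,::-1]*1.5,0,255).astype(np.uint8);i=cv2.resize(i,None,fx=6.5,fy=6.5,interpolation=cv2.INTER_CUBIC)
    q=(proj(c,p)[0]-[u,v]+.5)*6.5;cv2.circle(i,tuple(q.astype(int)),3,(0,0,255),1);o.append(i)
cv2.imwrite("pics/k1.png",np.hstack(o))
E
```

```text
time: 4.3
tool_pos: [0.4716, 0.2408, 0.1109]
tcp_rot: [0.649, 3.072, 0.002]
wrist_force: [0.2, -0.5, 0.4]
width: 0.398
grip_force: 0.0
t 4.3 pos [0.4716 0.2408 0.1109] units [ 0.031  -0.0105  0.5382] z [ 0.0023  0.0011 -1.    ] y [0.4046 0.9145 0.0019] F [ 0.1645 -0.46    0.4426] T [ 0.0013 -0.0768 -0.014 ] w 0.39798192258490883 0.0 q6 -0.729242429824873
```

View pics/k1.png

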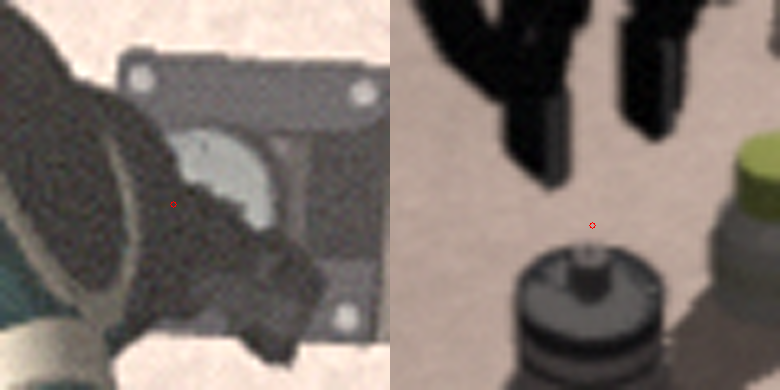

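k1: the fingers straddle the knob. In the scene crop the knob is at (590,258) and the projected TCP is just above it at (592,225). I'll descend and close lightly, checking side forces.

```bash
python3 -m creep '[[0.03,0,0.3,0,0.4],[0,0,0.22,0,0.4],[0,0,0,0,0.25],[0,0,0,0,0.2],[0,0,0,0,0.17],[0,0,0,0,0.17]]' 20; python3 go.py .470 .241 .084
python3 -m creep '[[0,0,0,0,0.1],[0,0,0,0,0.1],[0,0,0,0,0.1],[0,0,0,0,0.1]]' 20; python3 go.py .470 .241 .084
```

```text
time: 5.15
tool_pos: [0.4695, 0.2408, 0.0838]
tcp_rot: [0.65, 3.073, 0.001]
wrist_force: [-0.6, 0.0, 0.4]
width: 0.17
grip_force: 0.0
t 5.15 pos [0.4695 0.2408 0.0838] units [-0.0082  0.0072 -0.004 ] z [ 0.0007  0.0003 -1.    ] y [0.4048 0.9144 0.0006] F [-0.6189  0.0002  0.3872] T [-0.0508  0.0353  0.0202] w 0.1703727607432033 0.0 q6 -0.7272145326328735
time: 5.65
tool_pos: [0.4691, 0.2407, 0.0834]
tcp_rot: [-0.65, -3.074, 0.0]
wrist_force: [0.0, -0.1, 0.1]
width: 0.097
grip_force: 0.0
t 5.65 pos [0.4691 0.2407 0.0834] units [-0.0142  0.0134 -0.0128] z [-0.0001 -0.     -1.    ] y [ 0.4048  0.9144 -0.0001] F [ 0.0495 -0.0841  0.0847] T [-0.0595 -0.0177 -0.0029] w 0.09725232171382284 0.0 q6 -0.7272011895102481
```

```bash
python3 - <<'E'
from h import *
p=bot.read_state()["tool_pos"];o=[]
for n,u,v in(("top",177,266),("scene",286,126)):
    c=bot.read_camera(n);i=np.clip(c["pixels"][v:v+60,u:u+60,::-1]*2.,0,255).astype(np.uint8);i=cv2.resize(i,None,fx=6.5,fy=6.5,interpolation=cv2.INTER_CUBIC)
    q=(proj(c,p)[0]-[u,v]+.5)*6.5;cv2.circle(i,tuple(q.astype(int)),3,(0,0,255),1);o.append(i)
cv2.imwrite("pics/k2.png",np.hstack(o))
E
```

```text
(no output)
```

View pics/k2.png

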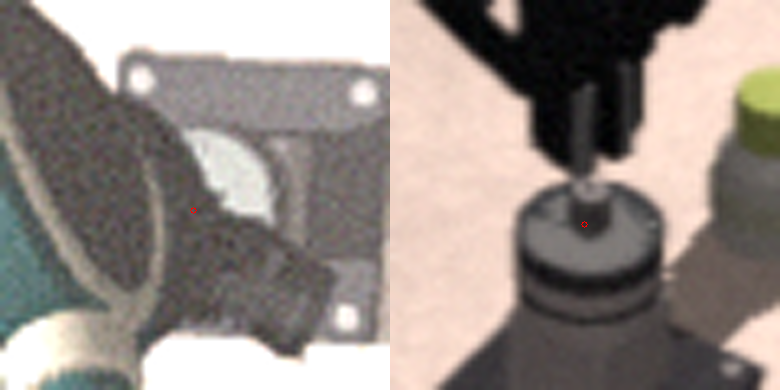

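k2: the finger tips end near scene crop (590,165), about 9 px above the projected TCP at (584,225), so they appear to be above or behind the knob and did not grip it. I'll overlay the tool axis in both views to find out why.

```bash
python3 - <<'E'
from h import *
p=bot.read_state()["tool_pos"];o=[]
for n,u,v,w in(("top",110,240,130),("scene",250,50,130)):
    c=bot.read_camera(n);i=np.clip(c["pixels"][v:v+w,u:u+w,::-1]*2.2,0,255).astype(np.uint8);i=cv2.resize(i,None,fx=3.07,fy=3.07,interpolation=cv2.INTER_CUBIC)
    for k in range(8):
        q=(proj(c,p+[0,0,.03*k])[0]-[u,v]+.5)*3.07;cv2.circle(i,tuple(q.astype(int)),3,(0,0,255) if k%2==0 else (0,255,0),1)
    o.append(i)
cv2.imwrite("pics/k3.png",np.hstack(o))
E
```

```text
(no output)
```

View pics/k3.png

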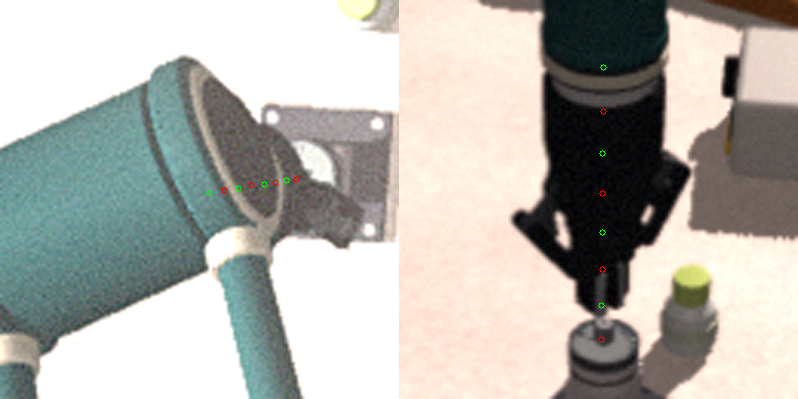

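k3: the tool axis runs through the middle of the gripper in both views, but the fingertips show about 25 mm above the reported TCP. I'll go lower in steps, testing the grip at each one and watching the force.

```bash
python3 -m creep '[[0,0,0,0,0.25],[0,0,0,0,0.4],[0,0,0.15,0,0.4],[0,0,0.15,0,0.4],[0,0,0,0,0.4]]' 20; python3 go.py .470 .241 .06
python3 -m creep '[[0,0,0,0,0.2],[0,0,0,0,0.1],[0,0,0,0,0.05],[0,0,0,0,0.05]]' 20; python3 go.py .470 .241 .06
```

```text
time: 6.48
tool_pos: [0.4681, 0.2402, 0.0671]
tcp_rot: [-0.65, -3.072, 0.002]
wrist_force: [0.9, -1.3, -0.6]
width: 0.397
grip_force: 0.0
t 6.475 pos [0.4681 0.2402 0.0671] units [-0.0293  0.0304  0.1412] z [-0.0023 -0.001  -1.    ] y [ 0.4049  0.9144 -0.0019] F [ 0.9331 -1.2525 -0.5677] T [-0.0208  0.021  -0.0042] w 0.3973898357505599 0.0 q6 -0.7271607835956676
time: 6.98
tool_pos: [0.4699, 0.2411, 0.0693]
tcp_rot: [0.65, 3.072, 0.002]
wrist_force: [0.5, 0.5, 5.2]
width: 0.051
grip_force: 2.5
t 6.975 pos [0.4699 0.2411 0.0693] units [-0.0018 -0.0008  0.1851] z [ 0.0017  0.0008 -1.    ] y [0.4048 0.9144 0.0014] F [0.5136 0.5041 5.1609] T [ 0.0776 -0.0856 -0.0168] w 0.05096171706070512 2.512572705745697 q6 -0.7271772709617875
```

Closing pressed the tips on the knob top (z 0.096) with the TCP reading 0.069, so the tips sit about 27 mm above the reported TCP. I'll allow for that.

```bash
python3 -m creep '[[0,0,0,0,0.2],[0,0,0,0,0.4],[0,0,0.12,0,0.4],[0,0,0.1,0,0.4],[0,0,0,0,0.3],[0,0,0,0,0.18],[0,0,0,0,0.1],[0,0,0,0,0.1]]' 20; python3 go.py .470 .241 .056
```

```text
time: 7.98
tool_pos: [0.4693, 0.2409, 0.0575]
tcp_rot: [0.65, 3.073, 0.001]
wrist_force: [1.1, 1.1, -1.4]
width: 0.139
grip_force: 19.6
t 7.975 pos [0.4693 0.2409 0.0575] units [-0.0122  0.008   0.0293] z [ 0.0004  0.0003 -1.    ] y [0.4048 0.9144 0.0005] F [ 1.0911  1.0792 -1.4268] T [ 0.1314 -0.0952 -0.0589] w 0.13886603821836332 19.5693638920784 q6 -0.7271879909478594
```

```bash
python3 -m creep '[[0,0,0,-0.5,0.1],[0,0,0,-1,0.1],[0,0,0,-1,0.1],[0,0,0,-1,0.1],[0,0,0,-1,0.1],[0,0,0,-1,0.1],[0,0,0,-1,0.1],[0,0,0,-1,0.1],[0,0,0,-1,0.1],[0,0,0,0,0.1],[0,0,0,0,0.1]]' 20; python3 go.py .470 .241 .056
python3 -m creep '[[0,0,0,-0.5,0.1],[0,0,0,-0.5,0.1],[0,0,0,-0.5,0.1],[0,0,0,0,0.1],[0,0,0,0,0.1]]' 20; python3 go.py .470 .241 .056
```

```text
time: 9.35
tool_pos: [0.469, 0.2405, 0.0573]
tcp_rot: [0.673, -3.069, 0.0]
wrist_force: [1.5, -0.0, -1.0]
width: 0.137
grip_force: 19.5
t 9.35 pos [0.469  0.2405 0.0573] units [-0.0218  0.0006  0.0261] z [-0.0001 -0.0003 -1.    ] y [-0.4184  0.9083 -0.0002] F [ 1.4845 -0.0348 -1.0385] T [-0.0316 -0.049  -0.0101] w 0.13682631625369837 19.53620731830597 q6 -1.575554313040056
time: 9.98
tool_pos: [0.4689, 0.2405, 0.0573]
tcp_rot: [0.901, -3.009, 0.0]
wrist_force: [-0.3, 0.1, -0.9]
width: 0.136
grip_force: 19.6
t 9.975 pos [0.4689 0.2405 0.0573] units [-0.0241 -0.005   0.0253] z [-0.0005 -0.0003 -1.    ] y [-0.5496  0.8354  0.    ] F [-0.2658  0.0996 -0.85  ] T [-0.1412  0.0915 -0.0335] w 0.13627932637195872 19.580787420272827 q6 -1.7258734863113518
```

```bash
for i in 1; do python3 -m creep '[[0,0,0,-0.5,0.1],[0,0,0,-0.3,0.1],[0,0,0,0,0.1]]'; python3 go.py .470 .241 .056; python3 -m creep '[[0,0,0,-0.5,0.1],[0,0,0,-0.3,0.1],[0,0,0,0,0.1]]'; python3 go.py .470 .241 .056; done
```

```text
time: 10.35
tool_pos: [0.4693, 0.2408, 0.0574]
tcp_rot: [-1.021, 2.97, 0.0]
wrist_force: [1.8, 0.3, -2.6]
width: 0.139
grip_force: 19.5
t 10.35 pos [0.4693 0.2408 0.0574] units [-0.0127 -0.0055  0.0277] z [ 0.0004  0.0003 -1.    ] y [-0.615   0.7885 -0.0001] F [ 1.7797  0.3111 -2.5864] T [ 0.1139 -0.1873 -0.07  ] w 0.13870452133595929 19.471959471702576 q6 -1.8064598250392336
time: 10.72
tool_pos: [0.4691, 0.2407, 0.0574]
tcp_rot: [-1.14, 2.928, 0.0]
wrist_force: [0.9, -0.3, -2.1]
width: 0.135
grip_force: 19.6
t 10.725 pos [0.4691 0.2407 0.0574] units [-0.0173 -0.0076  0.0275] z [-0.  0. -1.] y [-0.6761  0.7368  0.    ] F [ 0.8798 -0.2604 -2.1339] T [ 0.0439 -0.1046 -0.0471] w 0.1346884676424001 19.576824009418488 q6 -1.8865306156520307
```

```bash
python3 -m creep '[[0,0,0,-0.7,0.1],[0,0,0,-0.7,0.1],[0,0,0,-0.6,0.1],[0,0,0,0,0.1]]'; python3 go.py .470 .241 .056; python3 -m creep '[[0,0,0,0,0.3],[0,0,0,0,0.5],[0,0,-0.3,0,0.8],[0,0,-0.6,0,0.9],[0,0,-0.6,0,0.9],[0,0,-0.2,0,0.9],[0,0,0,0,0.9]]'; python3 go.py .470 .241 .056
```

```text
time: 11.22
tool_pos: [0.4691, 0.2404, 0.0574]
tcp_rot: [1.426, -2.799, 0.001]
wrist_force: [0.1, -1.6, -0.6]
width: 0.136
grip_force: 19.6
t 11.225 pos [0.4691 0.2404 0.0574] units [-0.0213 -0.0075  0.0283] z [-0.0001 -0.0006 -1.    ] y [-0.8089  0.588  -0.0003] F [ 0.1177 -1.5584 -0.6092] T [-0.2582 -0.0656 -0.0007] w 0.13627714118688544 19.6140056848526 q6 -2.086053388264841
time: 12.1
tool_pos: [0.4698, 0.241, 0.1435]
tcp_rot: [-1.426, 2.797, -0.0]
wrist_force: [-0.2, 0.9, -0.6]
width: 0.899
grip_force: 0.0
t 12.1 pos [0.4698 0.241  0.1435] units [ 0.0014 -0.0024  1.7501] z [ 0.0021  0.001  -1.    ] y [-0.8094  0.5872 -0.0011] F [-0.2344  0.8513 -0.5665] T [-0.0349  0.029   0.0497] w 0.8994468446002087 0.0 q6 -2.0870801106804704
```

```bash
python3 - <<'E'
from h import *
L=[bot.read_camera("scene") for _ in range(6)];c=L[0];P=np.mean([l["pixels"] for l in L],0)
i=np.clip(P[140:188,294:342,::-1]*2,0,255).astype(np.uint8)
old=cv2.imread("pics/scene0.png")[140:188,294:342];old=np.clip(old*2.,0,255).astype(np.uint8)
cv2.imwrite("pics/z1.png",np.hstack([cv2.resize(x,None,fx=8.3,fy=8.3,interpolation=cv2.INTER_CUBIC) for x in(old,i)]))
E
```

```text
(no output)
```

View pics/z1.png

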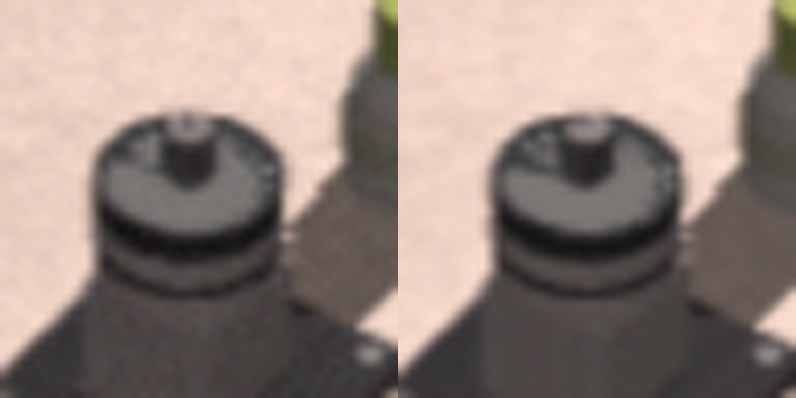

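z1: in the scene view the pointer, which was hidden behind the knob before, now shows as a line left of the knob (crop (530,170)), near the zero side. I'll check that numerically with polar darkness profiles of the dial.

```bash
python3 - <<'E'
from h import *
L=[bot.read_camera("scene") for _ in range(5)];c=L[0];new=np.mean([l["pixels"] for l in L],0).mean(2)
t=bot.read_camera("top")
o=cv2.imread("pics/scene0.png").mean(2);ot=cv2.imread("pics/top0.png").mean(2)
def prof(img,c,cen,R):
    out=[]
    for a in range(0,360,10):
        P=[[cen[0]+r*np.cos(np.radians(a)),cen[1]+r*np.sin(np.radians(a)),.08] for r in R]
        q=proj(c,P).astype(np.float32);out.append(cv2.remap(img.astype(np.float32),q[:,:1].copy(),q[:,1:].copy(),cv2.INTER_LINEAR).mean())
    return np.array(out)
R=np.arange(.010,.019,.001)
# centre per camera (cancels calibration offset): dial disc centre pixel on z=.08
ct=at_z(t,(207.0,297.06),.08);cs=at_z(c,(294+188/8.3-.45,140+172/8.3-.45),.08);print(ct,cs)
A=prof(o,c,cs,R);B=prof(new,c,cs,R);T=prof(ot,t,ct,R)
for k in range(36): print(k*10,*(int(v) for v in(T[k],A[k],B[k])),end=" | ")
E
```

```text
[0.4704572  0.23989578 0.08      ] [0.46883823 0.24439911 0.08      ]
0 104 58 59 | 10 105 58 58 | 20 103 57 58 | 30 105 56 58 | 40 105 53 54 | 50 101 51 52 | 60 105 48 51 | 70 105 47 49 | 80 104 44 42 | 90 106 36 32 | 100 109 39 38 | 110 103 50 51 | 120 90 50 53 | 130 97 48 48 | 140 105 36 35 | 150 101 38 35 | 160 105 47 42 | 170 103 51 45 | 180 86 48 46 | 190 106 47 41 | 200 108 50 40 | 210 107 55 46 | 220 107 58 56 | 230 107 58 59 | 240 108 58 59 | 250 106 58 59 | 260 107 58 59 | 270 107 58 59 | 280 107 58 59 | 290 107 58 59 | 300 107 58 59 | 310 106 58 59 | 320 107 58 59 | 330 106 58 59 | 340 107 58 59 | 350 104 58 59 |
```

Before the turn, the top view had the pointer at about 120° and zero at 180°, so it read about 1.05 rad. I turned it 1.35 rad, and it now lies by the zero tick, at the stop. Next I spin back and grip the case.

```bash
python3 -m creep '[[0,0,0.1,1,0.75],[0,0,0.1,1,0.75],[0,0,0.1,1,0.75],[0,0,0.1,1,0.75],[0,0,0.1,1,0.75],[0,0,0.1,1,0.75],[0,0,0.1,1,0.75],[0,0,0.1,1,0.75],[0,0,0.1,1,0.75],[0,0,0.1,1,0.75],[0,0,0.1,1,0.75],[0,0,0.1,1,0.75],[0,0,0.1,1,0.75],[0,0,0.1,0.5,0.75],[0,0,0,0,0.75]]' 20; python3 go.py .4693 .2408 .015
```

```text
time: 14.58
tool_pos: [0.4688, 0.2405, 0.072]
tcp_rot: [-0.634, -3.076, 0.001]
wrist_force: [-0.0, 0.6, 0.3]
width: 0.749
grip_force: 0.0
t 14.575 pos [0.4688 0.2405 0.072 ] units [-0.0083  0.0096  1.1397] z [-0.0008 -0.0004 -1.    ] y [ 0.3951  0.9186 -0.0007] F [-0.0152  0.5781  0.3454] T [ 0.0126  0.0445 -0.0094] w 0.7492371192343715 0.0 q6 -0.7377481395743656
```

```bash
python3 -m creep '[[0,0,0.2,0,0.75],[0,0,0.2,0,0.75],[0,0,0.2,0,0.75],[0,0,0,0,0.75]]' 40; python3 go.py .4693 .2408 .015;  python3 -m creep '[[0,0,0.2,0,0.75],[0,0,0.2,0,0.75],[0,0,0.14,0,0.75],[0,0,0,0,0.75]]' 40; python3 go.py .4693 .2408 .015; python3 -m creep '[[0,0,0,0,0.62],[0,0,0,0,0.55],[0,0,0,0,0.5],[0,0,0,0,0.5]]' 40; python3 go.py .4693 .2408 .015
```

```text
time: 15.08
tool_pos: [0.4679, 0.2401, 0.0409]
tcp_rot: [-0.634, -3.075, 0.003]
wrist_force: [-1.5, -0.1, -0.4]
width: 0.755
grip_force: 0.0
t 15.075 pos [0.4679 0.2401 0.0409] units [-0.0215  0.0245  0.5171] z [-0.0026 -0.0012 -1.    ] y [ 0.3956  0.9184 -0.0022] F [-1.4542 -0.1366 -0.4043] T [-0.055  -0.0024 -0.0401] w 0.7547065200247707 0.0 q6 -0.7372890018549096
time: 15.58
tool_pos: [0.4683, 0.2403, 0.0144]
tcp_rot: [-0.634, -3.075, 0.002]
wrist_force: [-1.1, -0.2, 0.3]
width: 0.751
grip_force: 0.0
t 15.575 pos [0.4683 0.2403 0.0144] units [-0.014   0.0161 -0.0111] z [-0.0016 -0.0008 -1.    ] y [ 0.3956  0.9184 -0.0013] F [-1.1177 -0.2331  0.3208] T [ 0.003  -0.0583 -0.0248] w 0.7505169593386305 0.0 q6 -0.7371738174245122
time: 16.08
tool_pos: [0.47, 0.2416, 0.0161]
tcp_rot: [0.635, 3.075, 0.003]
wrist_force: [1.0, 3.8, 1.3]
width: 0.577
grip_force: 42.2
t 16.075 pos [0.47   0.2416 0.0161] units [ 0.0067 -0.0203  0.0221] z [ 0.0019  0.0016 -1.    ] y [0.3959 0.9183 0.0022] F [1.0373 3.7942 1.2505] T [ 0.8167 -0.1192 -0.0636] w 0.5772762543971073 42.193684330231065 q6 -0.7371143260345102
```

```bash
python3 -m creep '[[0,0.02,-0.1,0,0.5],[0,0,-0.2,0,0.5],[0,0,-0.3,0,0.5],[0,0,-0.3,0,0.5],[0,0,-0.3,0,0.5],[0,0,-0.3,0,0.5],[0,0,-0.3,0,0.5],[0,0,-0.2,0,0.5],[0,0,0,0,0.5],[0,0,0,0,0.5]]' 40; python3 go.py .544 -.2025 .1
```

```text
time: 17.32
tool_pos: [0.4691, 0.2414, 0.1149]
tcp_rot: [-0.635, -3.076, 0.001]
wrist_force: [0.1, -0.5, -4.4]
width: 0.577
grip_force: 43.9
t 17.325 pos [0.4691 0.2414 0.1149] units [-4.8896 -7.5602  0.3005] z [-0.0008 -0.0004 -1.    ] y [ 0.3957  0.9184 -0.0007] F [ 0.1399 -0.5302 -4.4025] T [ 0.0126 -0.0365  0.037 ] w 0.5766937674228998 43.89036476612091 q6 -0.7358395674883094
```

```bash
python3 -m creep '[[-0.1,-0.16,0,0,0.5],[-0.25,-0.4,0,0,0.5],[-0.4,-0.62,0,0,0.5],[-0.45,-0.7,0,0,0.5],[-0.45,-0.7,0,0,0.5],[-0.45,-0.7,0,0,0.5],[-0.45,-0.7,0,0,0.5],[-0.45,-0.7,0,0,0.5],[-0.45,-0.7,0,0,0.5],[-0.45,-0.7,0,0,0.5],[-0.45,-0.7,0,0,0.5],[-0.3,-0.44,0,0,0.5],[-0.15,-0.24,0,0,0.5],[-0.09,-0.1,0,0,0.5],[0,0,0,0,0.5],[0,0,0,0,0.5]]' 40; python3 go.py .544 -.2025 .06
```

```text
time: 19.32
tool_pos: [0.5443, -0.2013, 0.1152]
tcp_rot: [-0.633, -3.077, -0.001]
wrist_force: [-0.4, 0.6, -3.8]
width: 0.573
grip_force: 44.0
t 19.325 pos [ 0.5443 -0.2013  0.1152] units [-0.0056 -0.0252  1.1046] z [-0.0005  0.0005 -1.    ] y [0.3948 0.9188 0.0003] F [-0.364   0.5847 -3.7859] T [-0.0454  0.0359 -0.0042] w 0.5733507640365936 43.97813558578491 q6 -1.5624046878503364
```

```bash
python3 -m creep '[[0,-0.02,0.2,0,0.5],[0,0,0.3,0,0.5],[0,0,0.3,0,0.5],[0,0,0.3,0,0.5],[0,0,0.2,0,0.5],[0,0,0.1,0,0.5],[0,0,0.1,0,0.5],[0,0,0,0,0.5],[0,0,0,0,0.5],[0,0,0,0,0.5]]' 40; python3 go.py .544 -.2025 .022
python3 - <<'E'
from h import *
p=bot.read_state()["tool_pos"];zo=.014+p[2]-.0155;print("gauge z",zo)
L=[bot.read_camera("scene") for _ in range(5)];c=L[0];P=np.mean([l["pixels"] for l in L],0)
u,v,w,h,S=194,306,66,60,10
i=np.clip(P[v:v+h,u:u+w,::-1]*1.8,0,255).astype(np.uint8);i=cv2.resize(i,None,fx=S,fy=S,interpolation=cv2.INTER_CUBIC)
th=np.linspace(0,2*np.pi,49)
for r,z,col in((.009,zo,(0,0,255)),(.025,zo+.034,(0,255,0)),(.025,zo+.066,(0,255,0))):
    q=((proj(c,np.c_[p[0]+r*np.cos(th),p[1]+r*np.sin(th),0*th+z])-[u,v]+.5)*S).astype(np.int32);cv2.polylines(i,[q],True,col,1,cv2.LINE_AA)
cv2.circle(i,tuple(((np.array([223.6,348.9])-[u,v]+.5)*S).astype(int)),4,(255,0,0),1)
cv2.imwrite("pics/f1.png",i)
E
```

```text
time: 20.58
tool_pos: [0.5445, -0.2034, 0.0409]
tcp_rot: [0.634, 3.076, -0.0]
wrist_force: [0.1, 0.1, -3.4]
width: 0.568
grip_force: 44.0
t 20.575 pos [ 0.5445 -0.2034  0.0409] units [0.0165 0.012  0.3787] z [ 0.0009 -0.0004 -1.    ] y [0.3957 0.9184 0.    ] F [ 0.1162  0.0919 -3.414 ] T [0.0049 0.0093 0.0456] w 0.5680140264794629 43.9841365814209 q6 -1.5643210208305263
gauge z 0.03943827849113396
```

View pics/f1.png

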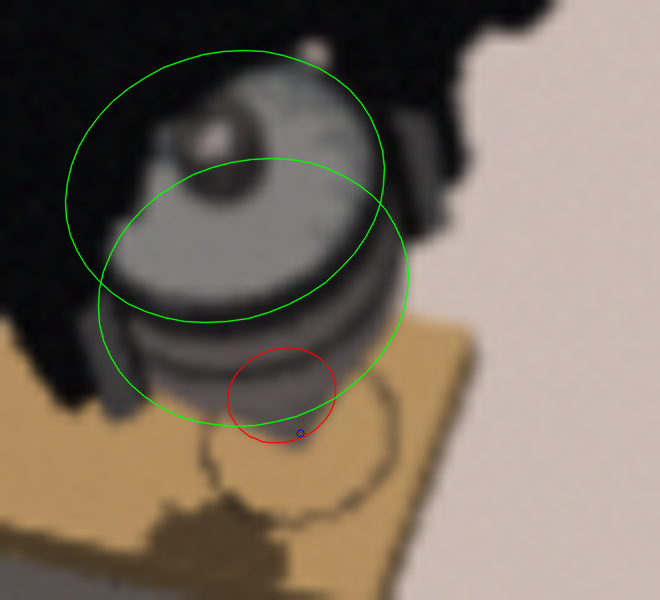

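f1: the gauge hangs vertically over the ring, the predicted outline matches the case and knob, and the foot projects just behind the dot at crop (300,433). A combined correction of about 1 mm is enough, and then I press down in small steps.

```bash
python3 -m creep '[[0,0.02,0.1,0,0.5],[0,0,0.1,0,0.5],[0,0,0.08,0,0.5],[0,0,0.04,0,0.5],[0,0,0,0,0.5],[0,0,0,0,0.5]]' 60; python3 go.py .544 -.202 .0215; python3 -m creep '[[0,0,0.02,0,0.5],[0,0,0.02,0,0.5],[0,0,0,0,0.5],[0,0,0,0,0.5]]' 60; python3 go.py .544 -.202 .0215;
```

```text
time: 21.58
tool_pos: [0.5444, -0.2022, 0.0245]
tcp_rot: [-0.635, -3.077, -0.0]
wrist_force: [-0.3, -0.0, -1.3]
width: 0.571
grip_force: 62.9
t 21.575 pos [ 0.5444 -0.2022  0.0245] units [0.0091 0.0013 0.0594] z [-0.0002  0.0001 -1.    ] y [0.3957 0.9184 0.    ] F [-0.2725 -0.031  -1.2626] T [ 0.1266  0.2182 -0.0026] w 0.5706411512417446 62.94564485549927 q6 -1.5626151128371268
time: 22.08
tool_pos: [0.5446, -0.2023, 0.0225]
tcp_rot: [0.635, 3.077, -0.0]
wrist_force: [-1.7, 1.0, 1.6]
width: 0.57
grip_force: 63.0
t 22.075 pos [ 0.5446 -0.2023  0.0225] units [0.0129 0.0013 0.0208] z [ 0.0002 -0.0001 -1.    ] y [0.3957 0.9184 0.    ] F [-1.6677  1.0062  1.5888] T [0.1714 0.4741 0.0057] w 0.5703418587098499 63.04716467857361 q6 -1.562588709428923
```

```bash
for k in 1 2; do python3 -m creep '[[0,0,0.01,0,0.5],[0,0,0.005,0,0.5],[0,0,0,0,0.5],[0,0,0,0,0.5]]'|egrep 'force|pos'; done; python3 go.py .544 -.202 .0215
```

```text
tool_pos: [0.5447, -0.2024, 0.0222]
wrist_force: [-3.1, 1.5, 6.2]
grip_force: 63.4
tool_pos: [0.5448, -0.2024, 0.0222]
wrist_force: [-4.8, 2.9, 9.1]
grip_force: 63.8
t 23.075 pos [ 0.5448 -0.2024  0.0222] units [0.0171 0.0017 0.0137] z [ 0.0003 -0.0002 -1.    ] y [ 0.3956  0.9184 -0.    ] F [-4.8058  2.9019  9.1213] T [ 0.3698  0.934  -0.0471] w 0.5695441762564346 63.76116871833801 q6 -1.5625867539219136
```

```bash
python3 -m creep '[[0.01,0,0,0,0.5],[0,0,0,0,0.5],[0,0,0,0,0.5]]'|egrep 'force|pos'; python3 - <<'E'
from h import *
s=bot.read_state();p=s["tool_pos"];zo=.020
L=[bot.read_camera("scene") for _ in range(6)];c=L[0];P=np.mean([l["pixels"] for l in L],0)
i=np.clip(P[:,:,::-1]*1.8,0,255).astype(np.uint8)
cv2.imwrite("pics/g_full.png",i)
u,v,w,h,S=194,300,66,60,10
j=cv2.resize(i[v:v+h,u:u+w],None,fx=S,fy=S,interpolation=cv2.INTER_CUBIC)
th=np.linspace(0,2*np.pi,49)
for r,z,col in((.009,zo,(0,0,255)),(.025,zo+.066,(0,255,0)),(.0065,zo+.082,(0,255,0))):
    q=((proj(c,np.c_[p[0]+r*np.cos(th),p[1]+r*np.sin(th),0*th+z])-[u,v]+.5)*S).astype(np.int32);cv2.polylines(j,[q],True,col,1,cv2.LINE_AA)
cv2.imwrite("pics/g1.png",j)
g=P.mean(2).astype(np.float32)
for a in range(-180,180,10):
    q=proj(c,[[p[0]+r*np.cos(np.radians(a)),p[1]+r*np.sin(np.radians(a)),zo+.066] for r in np.arange(.010,.017,.001)]).astype(np.float32)
    print(a,int(cv2.remap(g,q[:,:1].copy(),q[:,1:].copy(),1).mean()),end=" | ")
E
python3 go.py .544 -.202 .0215
```

```text
tool_pos: [0.5447, -0.2024, 0.0222]
wrist_force: [-4.2, 1.5, 9.1]
grip_force: 63.8
-180 33 | -170 31 | -160 26 | -150 27 | -140 29 | -130 38 | -120 60 | -110 69 | -100 69 | -90 69 | -80 69 | -70 69 | -60 69 | -50 69 | -40 69 | -30 70 | -20 69 | -10 69 | 0 68 | 10 69 | 20 67 | 30 58 | 40 51 | 50 63 | 60 66 | 70 68 | 80 66 | 90 59 | 100 53 | 110 43 | 120 33 | 130 30 | 140 29 | 150 25 | 160 24 | 170 27 | t 23.75 pos [ 0.5447 -0.2023  0.0222] units [0.0154 0.0006 0.0134] z [ 0.0011 -0.0004 -1.    ] y [0.3957 0.9184 0.    ] F [-3.5511  2.207   9.0284] T [ 0.3554  0.697  -0.0611] w 0.572232290999389 63.776772022247314 q6 -1.562578885477926
```

View pics/g1.png

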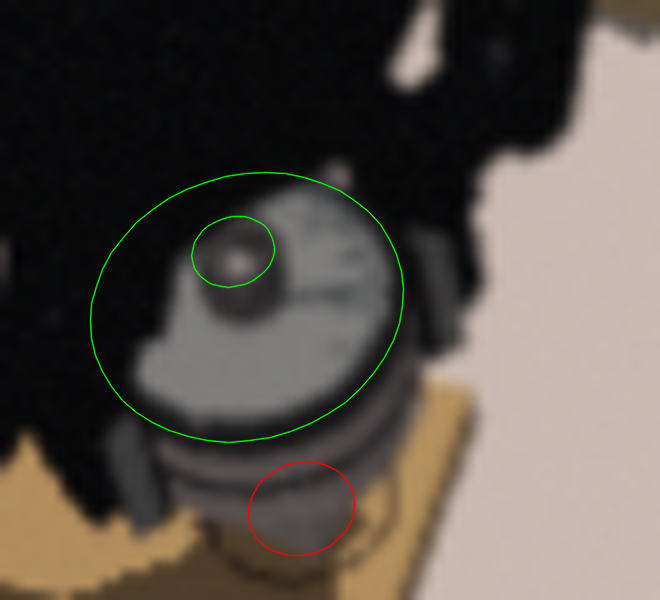

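g1: the pointer now lies at about 38°, a reading of about 2.5 rad, so the foot is flat on the plate. The foot ellipse centre (301,508) is about 3 mm nearer the camera than the ring centre (300,493). I'll lift 5 mm, shift 3 mm and press again.

```bash
python3 -m creep '[[0,0,-0.05,0,0.5],[0,0,-0.05,0,0.5],[0.03,0.01,0,0,0.5],[0.03,0.01,0,0,0.5],[0,0,0,0,0.5],[0,0,0,0,0.5],[0,0,0,0,0.5]]'|egrep 'force|pos'; python3 go.py .542 -.2005 .0215; python3 -m creep '[[0,0,0.03,0,0.5],[0,0,0.03,0,0.5],[0,0,0.02,0,0.5],[0,0,0.01,0,0.5],[0,0,0,0,0.5],[0,0,0,0,0.5]]'|egrep 'force|pos'; python3 go.py .542 -.2005 .0215
```

```text
tool_pos: [0.5416, -0.2, 0.0258]
wrist_force: [0.3, -0.3, -3.7]
grip_force: 63.4
t 24.625 pos [ 0.5416 -0.2     0.0258] units [-0.0107 -0.0071  0.0862] z [-0.  0. -1.] y [0.3956 0.9184 0.    ] F [ 0.3124 -0.272  -3.7016] T [-0.0032 -0.062  -0.0045] w 0.576491896819443 63.39377045631409 q6 -1.5608315908438923
tool_pos: [0.5421, -0.2002, 0.0222]
wrist_force: [-1.6, 0.6, 4.9]
grip_force: 63.3
t 25.375 pos [ 0.5421 -0.2002  0.0222] units [-0.0007 -0.0065  0.0137] z [ 0.0008 -0.0004 -1.    ] y [ 0.3957  0.9184 -0.    ] F [-1.622   0.6194  4.9216] T [ 0.1437  0.4044 -0.0124] w 0.5711973617061752 63.274075984954834 q6 -1.5608134873492046
```

```bash
python3 -m creep '[[0,0,0.006,0,0.5],[0,0,0,0,0.5],[0,0,0,0,0.5],[0,0,0,0,0.5],[0,0,0,0,0.5]]'; python3 - <<'E'
from h import *
s=bot.read_state();p=s["tool_pos"];zo=.0207
L=[bot.read_camera("scene") for _ in range(6)];c=L[0];g=np.mean([l["pixels"] for l in L],0).mean(2).astype(np.float32)
for a in range(-20,90,6):
    q=proj(c,[[p[0]+r*np.cos(np.radians(a)),p[1]+r*np.sin(np.radians(a)),zo+.066] for r in np.arange(.010,.017,.001)]).astype(np.float32)
    print(a,int(cv2.remap(g,q[:,:1].copy(),q[:,1:].copy(),1).mean()),end=" | ")
print(proj(c,[[p[0],p[1],.02]]),"dot 223.6 348.9")
for r in bot.look_for("sample",c)[:1]:print(r)
# plate right corner shift vs start: template match
o=cv2.imread("pics/scene0.png");n=cv2.cvtColor(L[0]["pixels"],cv2.COLOR_RGB2BGR)
m=cv2.matchTemplate(n[322:350,222:252],o[327:345,227:247],cv2.TM_CCOEFF_NORMED);print(cv2.minMaxLoc(m))
print(bot.read_state()["wrist_force"])
E
```

```text
time: 26.0
tool_pos: [0.5422, -0.2002, 0.0222]
tcp_rot: [0.634, 3.076, -0.0]
wrist_force: [-2.6, 1.1, 7.3]
width: 0.57
grip_force: 63.5
-20 69 | -14 69 | -8 69 | -2 69 | 4 68 | 10 69 | 16 67 | 22 64 | 28 57 | 34 52 | 40 53 | 46 61 | 52 66 | 58 66 | 64 67 | 70 68 | 76 67 | 82 65 | 88 62 | [[223.21155257 348.70454689]] dot 223.6 348.9Traceback (most recent call last):
  File "<stdin>", line 8, in <module>
ValueError: only the last four pictures can be asked about
```

```bash
python3 -c "
from workcell import bot
print(bot.read_state()['wrist_force']);print(bot.finish_job())"
```

```text
[-2.76321526  0.19788425  7.4534117 ]
the job is handed in; nothing more can be done
None
```

The job is handed in: the knob was turned back to the zero stop, and the gauge is held pressed in the ring at about 11 N, reading about 2.5 rad; I don't have the judge's verdict, and by the scene camera the foot is on the ring's dot (up to about 4 mm off by the top camera; the limit is 7 mm).

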